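Lock the blade case: line up the slotted disc, push the bolt through

TASK

Lock the blue blade case: using only your fingertips and gripping nothing, turn the yellow slotted disc by its black peg until its slot lines up with the steel bolt, then push the bolt by its orange tab through the disc until it is fully home in the keeper. Push gently, without squeezing, shoving or lifting the case, leave the tape roll, glue gun and flower-decked driftwood as they are, and move clear at the end.

Things in the scene. Friction and masses are not known exactly. Their poses are not given: they have to be found in the camera images.
- case: Loose blue steel case on rubber feet, about 3 kg, 204 x 364 mm, flat lid top 80 mm above the table. Origin: centre of its underside; x across its width (away from the robot at yaw 0), y along its length, z up. Slides on the table if pushed sideways with 13 to 25 N. On the lid along the line x = 0, from +y to -y: bolt with orange tab, guide, yellow disc, keeper.
- disc_axis (a point): On the disc's vertical axis, level with its top face, 16 mm above the lid (x = 0, y = -85 mm in the case frame). Disc radius 38 mm, cut right across by a straight open groove (the slot) 22 mm wide, 12 mm deep.
- keeper (a point): Top centre of the keeper, an aluminium bridge that receives the nose of the bolt, 54 mm to -y of the disc axis: 35 mm wide, 22 mm along y, top 18 mm above the lid. A like guide bridge stands 54 mm to +y of the disc axis.
- disc (a joint): Disc angle, rad, growing counter-clockwise from above. 0: slot along the case's y, in line with the bolt, peg straight to the -x side of the axis. Starts at 0.6 to 1.25, peg swung towards the keeper: turn it clockwise. Range -0.7 to 1.45, no stop at 0; stays where left (friction 0.05 N m). The bolt passes within about 0.1 of 0, and its round nose corrects a little more.
- peg (a point): Black round upright finger peg on the disc, this point 36 mm above the lid: 12 mm diameter, 27 mm from the disc axis, at right angles to the slot; rises 32 mm above the disc's top face (top 48 mm above the lid).
- bolt (a joint): Travel of the bolt towards the keeper (the case's -y), m. 0 to 0.010 at the start, 0.100 = fully home against its stop. Friction about 2 N; stays where left. The steel bolt is 14 mm wide; its round nose meets the disc rim after about 8 mm.
- tab (a point): Centre of the pushing face (+y side, away from the disc) of the bolt's upright orange tab, 36 mm above the lid; moves with the bolt. Tab: 34 mm wide, 8 mm thick along the bolt, 6 to 50 mm above the lid. Behind it (+y) the lid is flat and free but for strips 6 mm high. With the bolt at 0 this face is 179 mm to +y of the disc axis.
- tape: Loose green floral tape roll, outer diameter 56 mm, 22 mm high, standing flat on the case lid on the +x side of the bolt line. Origin at the centre of its underside. Leave alone.
- glue_gun: Loose grey, black and orange hot glue gun lying on the table at one end of the case, about 170 x 130 mm, 42 mm high. Origin under its barrel. Leave alone.
- driftwood: Loose driftwood piece with three upright flower tubes, about 190 x 45 mm, 122 mm high with flowers, on the table at the other end of the case. Origin at the centre of its underside. Leave alone.

How it is judged:
On the way, in this order (a step that is already met when the one before it is completed fails the run):
1. the slot is lined up with the bolt (within 0.2 rad) before the bolt is in the disc (value of joint disc between -0.2 and 0.2 rad and value of joint bolt below 0.03 m), for 0.1 s.
2. the bolt is pushed through the disc and fully home (value of joint bolt above 0.095 m), for 0.2 s.
At the end, for the whole second after the job is handed in: The bolt is home (within 5 mm of its stop) through the disc, the slot in line with it within 0.15 rad, all at rest; the case within 40 mm of where it stood and flat on the table, the tape roll, glue gun and driftwood within 50 mm of where they stood (value of joint bolt above 0.095 m and value of joint disc between -0.15 and 0.15 rad and velocity of joint bolt between -0.01 and 0.01 m/s and velocity of joint disc between -0.1 and 0.1 rad/s and distance of case from where it was at the start of the episode below 0.04 m and angle between case's own z axis and vertical below 0.03 rad and linear speed of case below 0.01 m/s and distance of each of tape, glue_gun, driftwood from where it was at the start of the episode below 0.05 m); the robot touches nothing.
It fails at once if the case is shoved more than 40 mm or lifted or tipped (distance of case from where it was at the start of the episode above 0.04 m or angle between case's own z axis and vertical above 0.06 rad or height (world z) of case above 0.012 m).
It fails at once if the case, its disc or bolt is squeezed or pushed hard (over 36 N) (contact force between the fingers and case above 36 N).
It fails at once if the tape roll is lifted, tipped or pushed about (distance of tape from where it was at the start of the episode above 0.05 m or angle between tape's own z axis and vertical above 0.3 rad).
It fails at once if the glue gun is lifted, tipped or pushed away (distance of glue_gun from where it was at the start of the episode above 0.05 m or height (world z) of glue_gun above 0.012 m or angle between glue_gun's own z axis and vertical above 0.3 rad).
It fails at once if the driftwood is lifted, tipped or pushed away (distance of driftwood from where it was at the start of the episode above 0.05 m or height (world z) of driftwood above 0.012 m or angle between driftwood's own z axis and vertical above 0.3 rad).
It also fails if it takes over 40 s, if anything falls off the work surface, if the arm or the gripper's body presses on something with over 40 N, if the wrist force passes 120 N, or if a joint passes its speed limit or range.

ROBOT

A 6-joint arm with a two-finger parallel gripper is mounted at the origin on the work surface. World frame = base frame: x ahead of the robot, y to its left, z up, the work surface at z = 0. Lengths are in m, angles in rad, forces in N, time in s.
With the tool pointing down it reaches from about 0.25 to 0.725 m from the base axis. Payload 4 kg.
Tool frame: the origin (TCP) lies midway between the tips of the shut fingers; the grasp point (between the pads) lies 19 mm behind it; z points along the fingers, y is the direction in which the jaws open and shut (so a half turn about z gives the same grasp; the last joint's range is limited). The gripper opens to 85 mm and grips with 20 to 120 N. Pads are 22 mm wide; open, the fingers measure 114 mm over their backs; the gripper's body (76 mm by 85 mm) begins 54 mm behind the grasp point. The pads swing forward as they close: fully open they stand 13 mm farther back than shut.
Start: joints at [1.324, 0.241, 0.005, 1.335, 0, 1.571], TCP at [0.122, 0.485, 0.231] pointing down, gripper open.
Joint ranges: [-2.72, 2.72], [-1.05, 1.87], [-1.09, 1.28], [-1.99, 2.15], [-1.42, 1.44], [-3.14, 3.14]. Speed limits (rad/s): [2.79, 2.79, 3.14, 3.14, 3.14, 3.14].

INTERFACE

Orientations are given as a rotation vector (axis times angle).
In Python, from plant import * gives the robot as it stands.
- The arm moves only by the tool drive_tool, never from a script. Its argument "deltas" is a list of rows, each a list of 2 entries, a list of its own where there are three numbers: the shift along the tool's x, y, z in mm, then the turn about the tool's z in rad. A call has exactly 5 rows; each row is the pose to reach, as a shift and turn from the pose commanded when the call began, along the tool's axes at that moment; what a row does not reach only later rows make up. A row lasts 1/10 s, in which the tool goes at most 50 mm and 8.59 degrees, less where a joint would pass 70% of its speed; a pose out of reach is approached as far as the arm can. A call with a gripper value outside its range is refused whole. "grip" is the opening, from -1 (shut) to 1 (fully open), set as the call begins (left out, the last holds). The fingers move at their own pace and stop on an object; the grip force is fixed at half the most. Time passes only in rows, so rows that repeat a pose let the fingers close, or fill a call up. It gives the time, the measured TCP pose, the force and the opening at its end, in the units of the state.
- get_obs(): the state, without advancing time (a new reading comes with each control period).
- camera(name): name is "side" or "top"; returns a dict with "pixels" (480x640x3 uint8, red, green, blue), "depth" (480x640 float32, m along the optical axis (not along the pixel's ray), 0 where there is no reading), "fx", "fy", "cx", "cy" (pixels), "D" ([k1, k2, p1, p2, k3] as OpenCV has them; the pictures are not rectified), "R" (3x3) and "t" (3): a world point X has camera coordinates R X + t. Camera axes: x right, y down, z forward; pixel columns grow to the right and rows downward; lengths in m; the calibration is good to about 2 mm. A picture is of the moment at which its call begins.
- sign_off(): hands the job in, once; it reports no verdict.
The state is a dict: "t": time; "joints": joint angles; "dq": joint speeds; "effort": joint torques, N m; "position": TCP position; "ee_rot": TCP orientation; "ft_force": force on the tool from outside, world axes, zero at the start; "moment": the same for the moment, N m; "opening": finger opening in m.
Only numpy, scipy, OpenCV 4.12 (cv2) and the standard library are available. Lean on these libraries where they do the work, as an engineer would, in place of code of your own. Each camera call takes 0.05 s, during which the arm holds its last target.

## Working session

There is one attempt and no reset: what is moved stays moved. The work goes in short steps, Python scripts to look and compute and a tool call to move; the robot and the scene stay as the last step left them, time stands still between calls to the robot, and variables do not carry over. Pictures are saved under pics/ and viewed, and the job is handed in when it is done.

Besides the shell and the picture viewer there is one more tool, called by a JSON object that holds its "name" and its "arguments", one argument or row to a line. drive_tool: Moves the arm, as the interface text tells. Its arguments: {"type":"object","properties":{"deltas":{"type":"array","items":{"type":"array"}},"grip":{"type":"number"}},"required":["deltas"]}

```bash
mkdir -p pics; ls; python3 - <<'E'
from plant import *
import cv2,numpy as np,pickle
o=get_obs();print({k:np.round(v,3) for k,v in o.items()})
for n in("top","side"):
    c=camera(n);cv2.imwrite(f"pics/{n}0.png",c["pixels"][...,::-1]);pickle.dump(c,open(f"{n}0.pkl","wb"))
    print(n,c["fx"],c["cx"],c["cy"],c["D"],c["R"],c["t"])
E
```

```text
pics
{'t': np.float64(0.0), 'joints': array([ 1.324,  0.241,  0.004,  1.335, -0.   ,  1.571]), 'dq': array([ 0.002,  0.001, -0.   , -0.002, -0.   ,  0.002]), 'effort': array([ 1.0000e-03, -3.7232e+01,  2.5240e+01,  1.7000e-02,  0.0000e+00,
       -0.0000e+00]), 'position': array([0.122, 0.484, 0.23 ]), 'ee_rot': array([-3.870e-01, -3.117e+00,  3.000e-03]), 'ft_force': array([-0.122,  0.091,  0.257]), 'moment': array([ 0.037, -0.008,  0.021]), 'opening': np.float64(0.085)}
top 443.98972015883595 318.8442551240921 237.06920828576224 [-0.087853  0.        0.        0.        0.      ] [[-0.01272063 -0.9997793  -0.01671948]
 [-0.99229307  0.014683   -0.12304017]
 [ 0.1232585   0.01502548 -0.99226084]] [0.04986396 0.59354394 0.87594801]
side 551.873371395175 326.4912522530064 240.53133103799507 [0.02803385 0.         0.         0.         0.        ] [[ 0.91092137 -0.41240397 -0.01205103]
 [-0.32818273 -0.70657278 -0.62693779]
 [ 0.2500367   0.57504597 -0.77897611]] [-0.54120394  0.28738862  1.18140895]
```

View pics/top0.png

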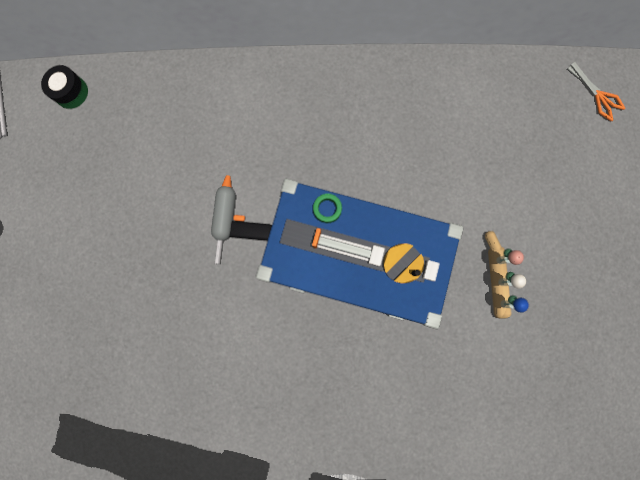

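View pics/side0.png

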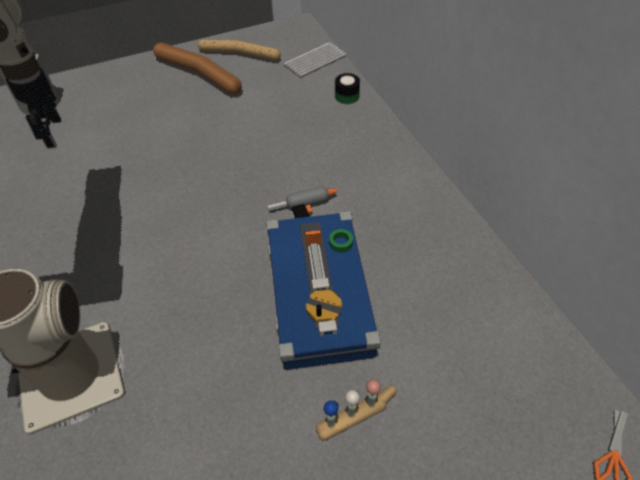

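The top view shows the case (260-460, 180-328), the disc at (405,264) with its peg at about (415,272), the orange tab at about (317,238) and the tape at (327,208). The slot runs up and to the right. The side view shows the same layout with nothing hidden.

```bash
cat > h.py <<'E'
import cv2,numpy as np,pickle
def und(c,p):
    K=np.array([[c["fx"],0,c["cx"]],[0,c["fy"],c["cy"]],[0,0,1.]])
    return cv2.undistortPoints(np.asarray(p,float).reshape(-1,1,2),K,np.array(c["D"])).reshape(-1,2)
def ray(c,p,z):
    u=und(c,p);R=np.array(c["R"]);t=np.array(c["t"]);C=-R.T@t
    d=np.c_[u,np.ones(len(u))]@R
    s=(z-C[2])/d[:,2];return C+s[:,None]*d
def proj(c,X):
    K=np.array([[c["fx"],0,c["cx"]],[0,c["fy"],c["cy"]],[0,0,1.]])
    return cv2.projectPoints(np.asarray(X,float).reshape(-1,3),cv2.Rodrigues(np.array(c["R"]))[0],np.array(c["t"]),K,np.array(c["D"]))[0].reshape(-1,2)
def hsv(c): return cv2.cvtColor(c["pixels"],cv2.COLOR_RGB2HSV)
E
python3 - <<'E'
from h import *
import pickle
for n in("top","side"):
    c=pickle.load(open(n+"0.pkl","rb"));H=hsv(c)
    im=c["pixels"][...,::-1].copy()
    b=(150,320,230,480) if n=="top" else (190,380,255,400)
    crop=im[b[0]:b[1],b[2]:b[3]];cv2.imwrite(f"pics/{n}0z.png",cv2.resize(crop,None,fx=3,fy=3,interpolation=cv2.INTER_CUBIC))
    def m(lo,hi):
        k=cv2.inRange(H,lo,hi);q=np.zeros_like(k);q[b[0]:b[1],b[2]:b[3]]=k[b[0]:b[1],b[2]:b[3]];return q
    blue=m((105,120,40),(125,255,255));ys,xs=np.nonzero(blue)
    hull=cv2.convexHull(max(cv2.findContours(blue,0,1)[0],key=cv2.contourArea))
    L=ray(c,hull[:,0],0.08)[:,:2]
    r=cv2.minAreaRect(L.astype(np.float32)*1000);print(n,"lid",r)
    yel=m((15,120,100),(30,255,255));ys,xs=np.nonzero(yel);P=ray(c,np.c_[xs,ys],.096)
    hy=cv2.convexHull(np.c_[xs,ys].astype(np.int32));Q=ray(c,hy[:,0],.096)[:,:2]
    print("disc",P.mean(0),cv2.minEnclosingCircle((Q*1000).astype(np.float32)),len(xs))
    o=m((5,150,120),(14,255,255));k=cv2.connectedComponentsWithStats(o);print("orange",[(s.tolist(),ce.round(1)) for s,ce in zip(k[2][1:],k[3][1:]) if s[4]>8])
E
```

```text
top lid ((558.6130981445312, -38.334381103515625), (362.25567626953125, 201.9888458251953), 73.65784454345703)
disc [ 0.53578455 -0.11881502  0.096     ] ((534.320556640625, -120.09476470947266), 38.5347900390625) 761
orange [([233, 215, 12, 6, 58], array([238.5, 217.7])), ([312, 228, 9, 19, 91], array([316.2, 237.2]))]
side lid ((556.827392578125, -39.631866455078125), (372.9602966308594, 200.47276306152344), 73.9964370727539)
disc [ 0.53642974 -0.11826071  0.096     ] ((534.2976684570312, -120.31529235839844), 40.47565841674805) 607
orange [([328, 190, 8, 4, 27], array([331.5, 191.3])), ([306, 205, 6, 7, 30], array([308.6, 208. ])), ([306, 231, 14, 4, 48], array([312.4, 232.4]))]
```

```bash
sleep 1; ls pics
```

```text
side0.png
side0z.png
top0.png
top0z.png
```

View pics/top0z.png

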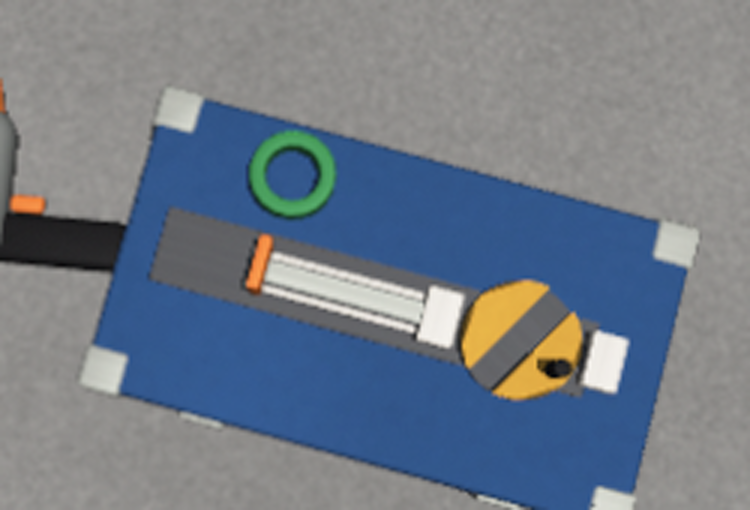

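View pics/side0z.png

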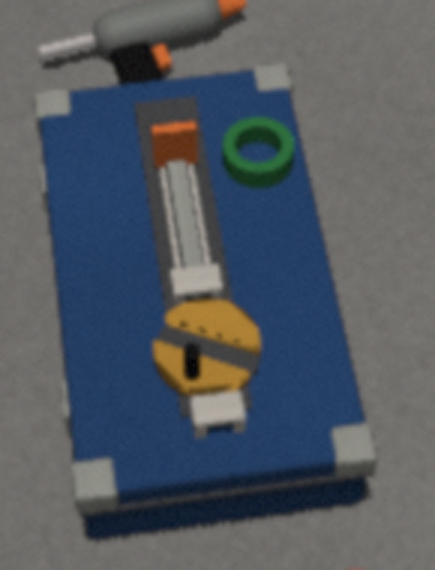

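```bash
cat >> h.py <<'E'
ya=np.deg2rad(73.66)
Y=np.array([np.cos(ya),np.sin(ya)]);X=np.array([Y[1],-Y[0]])
O=np.array([.5586,-.0383])+0.; A=O-.085*Y
A=(A+np.array([.5343,-.1202]))/2
def tocase(P): P=np.asarray(P)[...,:2]-A; return np.stack([P@X,P@Y],-1)   # relative to disc axis
def tow(x,y): return A+x*X+y*Y
E
python3 - <<'E'
from h import *
print("A",A,"X",X,"Y",Y)
for n,b in(("top",(250,300,380,432)),("side",(280,330,300,350))):
    c=pickle.load(open(n+"0.pkl","rb"));H=hsv(c)
    k=np.zeros(H.shape[:2],np.uint8);k[b[0]:b[1],b[2]:b[3]]=(H[b[0]:b[1],b[2]:b[3],2]<50)*255
    s=cv2.connectedComponentsWithStats(k)
    for st,ce in zip(s[2][1:],s[3][1:]):
        if st[4]>8: print(n,st,ce, "mid z=.112 -> case", tocase(ray(c,[ce],.112))*1000)
    o=cv2.inRange(H,(3,130,70),(14,255,255));s=cv2.connectedComponentsWithStats(o)
    for st,ce in zip(s[2][1:],s[3][1:]):
        if st[4]>30:
            print("orange",st,ce.round(1),"z=.13",tocase(ray(c,[ce],.13))*1000,"z=.108",tocase(ray(c,[ce],.108))*1000)
    # slot grey px within disc
    yy,xx=np.mgrid[0:480,0:640];P=ray(c,np.c_[xx.ravel(),yy.ravel()],.096 if 0 else .084);q=tocase(P)
    r=np.hypot(*q.T).reshape(480,640);g=(H[...,1]<70)&(H[...,2]>60)&(r<.031)
    Q=q.reshape(480,640,2)[g];Q=Q-Q.mean(0);u,sv,v=np.linalg.svd(Q,full_matrices=False);d=v[0]
    print("slot angle from case y",np.arctan2(-d[0],d[1]),g.sum(),sv)
    # green tape
    gr=cv2.inRange(H,(50,100,50),(80,255,255));gr[:180]=0;gr[300:]=0;ys,xs=np.nonzero(gr);print("tape",tocase(ray(c,[[xs.mean(),ys.mean()]],.1))*1000)
E
```

```text
A [ 0.53449319 -0.12003339] X [ 0.95960912 -0.28133671] Y [0.28133671 0.95960912]
top [423 265   3   9  12] [423.83333333 268.5       ] mid z=.112 -> case [[ -1.44081252 -37.16387796]]
top [397 268   9   9   9] [401. 272.] mid z=.112 -> case [[-19.1806237    2.58812689]]
top [411 270   9   6  37] [415.08108108 272.51351351] mid z=.112 -> case [[-13.08922922 -23.12699015]]
orange [595  90  30  31 427] [607.3 103.3] z=.13 [[ 414.36034194 -315.62070128]] z=.108 [[ 428.07186757 -327.60201237]]
orange [222 175   9  12  78] [226.8 181.2] z=.13 [[ 57.14696831 363.85570905]] z=.108 [[ 61.1925881 370.2604817]]
orange [233 215  12   7  66] [238.5 217.8] z=.13 [[ -3.99771542 321.64406   ]] z=.108 [[ -1.60662146 326.90661947]]
orange [312 228   9  20 102] [316.  237.4] z=.13 [[ -0.86772544 172.19887704]] z=.108 [[  1.60806352 173.41757036]]
slot angle from case y 1.0410320117772918 316 [0.31230916 0.09931197]
tape [[ 63.12550392 162.79855923]]
side [317 304   5  12  47] [318.65957447 309.27659574] mid z=.112 -> case [[-12.8589537  -18.97960968]]
orange [ 154   43   86   48 1248] [198.1  65. ] z=.13 [[-260.76628634  875.01983352]] z=.108 [[-265.12570661  909.23886754]]
orange [328 189   9   7  47] [331.6 191.4] z=.13 [[ 60.29097676 294.60234895]] z=.108 [[ 63.25902983 315.57454471]]
orange [305 204   7   9  43] [308.3 208.1] z=.13 [[ -1.73789667 248.91135747]] z=.108 [[-1.85525377e-01  2.68840750e+02]]
orange [305 230  16  16 196] [312.9 236.9] z=.13 [[ -1.83101784 160.67036848]] z=.108 [[ -0.28077184 178.58584157]]
orange [594 450  38  30 576] [611.1 466.1] z=.13 [[ 427.69753223 -401.53400964]] z=.108 [[ 439.05088613 -396.44969802]]
slot angle from case y -2.1028380144156094 118 [0.19321357 0.03705108]
tape [[ 62.73363613 166.30994317]]
```

```bash
cat > go.py <<'E'
import sys
from plant import *
from h import *
from scipy.spatial.transform import Rotation as Ro
x,y,z=map(float,sys.argv[1:4])
o=get_obs();R=Ro.from_rotvec(o["ee_rot"]).as_matrix()
P=np.r_[tow(x/1000,y/1000),z/1000]
d=R.T@(P-o["position"])*1000
a=np.arctan2(R[1,0],R[0,0]);w=np.arctan2(Y[1],Y[0])
print("t",o["t"],"now rel",tocase(o["position"])*1000,o["position"][2],"delta tool mm",d.round(1),"turn",(-(w-a)+np.pi)%(2*np.pi)-np.pi,"F case",[round(float(o["ft_force"][:2]@v),2) for v in (X,Y)],"Fz",round(float(o["ft_force"][2]),2), "tilt",np.rad2deg(np.arccos(-R[2,2])).round(2))
E
python3 go.py -21 -52 200
```

```text
t 0.1 now rel [-565.84409892  463.90522847] 0.23051416954216752 delta tool mm [-524.6 -536.4   31.5] turn 1.6092076132812911 F case [0.37, -0.54] Fz -0.41 tilt 0.1
```

{"name": "drive_tool", "arguments": {
  "deltas": [
    [[-30, -31, 0], 0.12],
    [[-62, -63, 0], 0.24],
    [[-94, -96, 0], 0.36],
    [[-126, -129, 0], 0.48],
    [[-158, -161, 0], 0.6]
  ],
  "grip": -1
}}

```text
t: 0.6
position: [0.2363, 0.2883, 0.231]
ee_rot: [1.297, 2.861, -0.001]
ft_force: [0.6, 0.4, 1.9]
opening: 0.0127
```

```bash
python3 go.py -21 -52 200
```

```text
t 0.6 now rel [-401.06125031  307.91288779] 0.23095896731266383 delta tool mm [-513.8 -100.1   31.2] turn 1.0051121067481006 F case [0.49, 0.59] Fz 1.93 tilt 0.03
```

{"name": "drive_tool", "arguments": {
  "deltas": [
    [[-45, -9, 0], 0.13],
    [[-90, -18, 0], 0.26],
    [[-135, -27, 0], 0.39],
    [[-180, -36, 0], 0.52],
    [[-225, -44, 0], 0.65]
  ]
}}

```text
t: 1.1
position: [0.3523, 0.0906, 0.2313]
ee_rot: [-2.144, -2.296, -0.0]
ft_force: [1.1, -0.5, 0.2]
opening: 0.0001
```

```bash
python3 go.py -21 -52 200
```

```text
t 1.1 now rel [-234.03897901  150.85174132] 0.23125064125724518 delta tool mm [-264.1  129.6   31.2] turn 0.35382409461269404 F case [1.23, -0.17] Fz 0.17 tilt 0.01
```

{"name": "drive_tool", "arguments": {
  "deltas": [
    [[-42, 20, 3], 0.12],
    [[-84, 41, 6], 0.24],
    [[-126, 62, 12], 0.354],
    [[-168, 82, 16], 0.354],
    [[-210, 103, 20], 0.354]
  ]
}}

```text
t: 1.6
position: [0.4705, -0.1113, 0.2107]
ee_rot: [-2.51, -1.888, 0.001]
ft_force: [1.1, 1.1, 1.5]
opening: 0.0001
```

```bash
python3 go.py -21 -52 106
```

```text
t 1.6 now rel [-63.83133316  -9.58789932] 0.21069731926805102 delta tool mm [-42.6  42.7 104.7] turn 0.004531658690865914 F case [0.75, 1.38] Fz 1.5 tilt 0.05
```

{"name": "drive_tool", "arguments": {
  "deltas": [
    [[-21, 21, 20], 0.005],
    [[-43, 43, 40], 0.005],
    [[-43, 43, 60], 0.005],
    [[-43, 43, 68], 0.005],
    [[-43, 43, 68], 0.005]
  ]
}}

```text
t: 2.1
position: [0.4982, -0.162, 0.1416]
ee_rot: [-2.511, -1.881, 0.004]
ft_force: [-0.4, 0.1, 0.1]
opening: -0.0002
```

```bash
python3 - <<'E'
from plant import *
from h import *
for n,b in(("top",(150,320,300,480)),("side",(190,380,220,400))):
    c=camera(n);cv2.imwrite(f"pics/{n}1.png",cv2.resize(c["pixels"][b[0]:b[1],b[2]:b[3],::-1],None,fx=3,fy=3,interpolation=cv2.INTER_CUBIC))
E
python3 go.py -21 -52 106
```

```text
t 2.2 now rel [-21.4220337  -50.14564056] 0.14389909052269242 delta tool mm [-1.9  0.4 37.9] turn 0.0009734836432029326 F case [0.36, 0.24] Fz 0.76 tilt 0.02
```

View pics/side1.png

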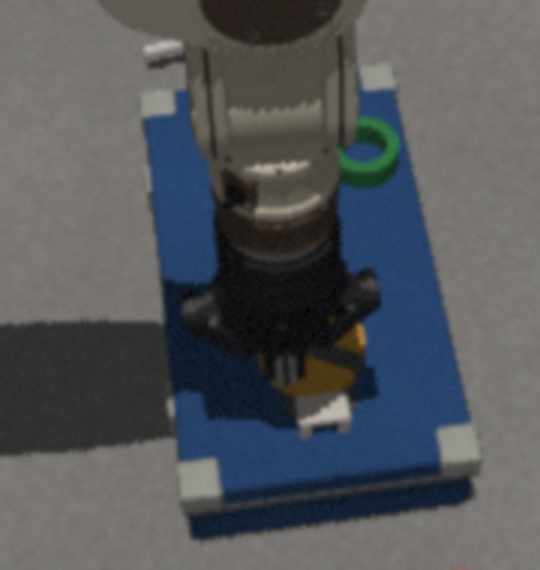

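View pics/top1.png

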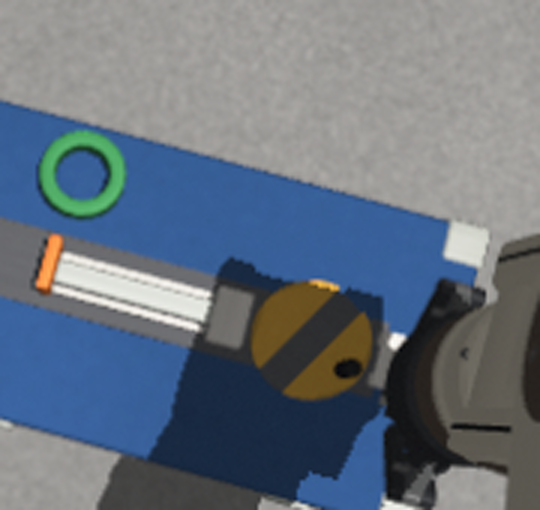

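The top view shows the disc and peg free at about (350,368) in the crop, with the shut fingers on the keeper side of it. I'll go down next.

{"name": "drive_tool", "arguments": {
  "deltas": [
    [[-2, 0, 12], 0],
    [[-2, 0, 25], 0],
    [[-2, 0, 36], 0],
    [[-2, 0, 38], 0],
    [[-2, 0, 38], 0]
  ]
}}

```text
t: 2.7
position: [0.499, -0.1643, 0.105]
ee_rot: [-2.514, -1.884, 0.001]
ft_force: [-0.1, -0.3, 0.2]
opening: -0.0001
```

```bash
python3 go.py -21 -17 106
```

```text
t 2.7 now rel [-21.64444465 -52.44766882] 0.10503877115983062 delta tool mm [35.4  0.7 -1. ] turn 0.0005096528577750448 F case [0.0, -0.27] Fz 0.21 tilt 0.04
```

{"name": "drive_tool", "arguments": {
  "deltas": [
    [[4, 0, 0], 0],
    [[8, 0, 0], 0],
    [[11, 0, 0], 0],
    [[14, 0, 0], 0],
    [[17, 0, 0], 0]
  ]
}}

```text
t: 3.2
position: [0.5029, -0.1498, 0.1056]
ee_rot: [2.513, 1.881, -0.008]
ft_force: [-7.1, -8.6, 4.9]
opening: -0.0001
```

```bash
python3 go.py -21 -17 106
```

```text
t 3.2 now rel [-21.92483596 -37.42606862] 0.10559445393477099 delta tool mm [20.4  0.9 -0.5] turn -0.0007754513786792927 F case [-4.44, -10.22] Fz 4.94 tilt 0.31
```

```bash
cat > look.py <<'E'
import sys
from plant import *
from h import *
c=camera("top");b=(150,320,230,480)
cv2.imwrite(f"pics/{sys.argv[1]}.png",cv2.resize(c["pixels"][b[0]:b[1],b[2]:b[3],::-1],None,fx=3,fy=3,interpolation=cv2.INTER_CUBIC))
pickle.dump(c,open(sys.argv[1]+".pkl","wb"))
H=hsv(c)
yel=cv2.inRange(H,(15,120,40),(30,255,255));yel[:150]=0;yel[330:]=0;yel[:,:350]=0;yel[:,440:]=0
ys,xs=np.nonzero(yel);hy=cv2.convexHull(np.c_[xs,ys].astype(np.int32));Q=ray(c,hy[:,0],.096)[:,:2]
print("disc circ rel",(tocase(np.array(cv2.minEnclosingCircle((Q*1000).astype(np.float32))[0])/1000)*1000).round(1))
o=cv2.inRange(H,(3,130,50),(14,255,255));o[:200]=0;o[320:]=0;o[:,:280]=0;o[:,450:]=0
ys,xs=np.nonzero(o);print("tab rel z.13",tocase(ray(c,[[xs.mean(),ys.mean()]],.13))*1000 if len(xs) else None)
yy,xx=np.mgrid[0:480,0:640];q=tocase(ray(c,np.c_[xx.ravel(),yy.ravel()],.084))
r=np.hypot(*q.T).reshape(480,640);g=(H[...,1]<75)&(H[...,2]>35)&(r<.03)
Q=q.reshape(480,640,2)[g];Q=Q-Q.mean(0);u,sv,v=np.linalg.svd(Q,full_matrices=False);d=v[0]*np.sign(v[0][1])
print("slot angle",np.arctan2(-d[0],d[1]),g.sum(),sv)
E
python3 look.py p2; python3 go.py -21 -17 106
```

```text
disc circ rel [0.8 0.9]
tab rel z.13 [[ -0.80352657 172.21593815]]
slot angle 1.0045156966326754 301 [0.29405504 0.09550412]
t 3.25 now rel [-22.31547648 -37.39800095] 0.10555119593554343 delta tool mm [20.4  1.3 -0.6] turn -0.0007390919061687207 F case [-3.2, -6.99] Fz 3.88 tilt 0.33
```

View pics/p2.png

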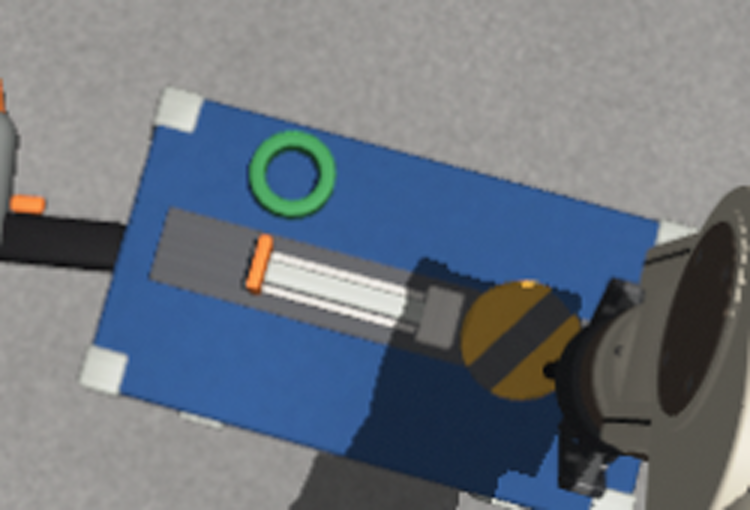

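{"name": "drive_tool", "arguments": {
  "deltas": [
    [[1.5, -2, 0], 0],
    [[3.5, -4, 0], 0],
    [[5.5, -6, 0], 0],
    [[7.5, -7.5, 0], 0],
    [[9.5, -8.5, 0], 0]
  ]
}}

```text
t: 3.75
position: [0.4962, -0.1377, 0.1053]
ee_rot: [-2.515, -1.882, 0.008]
ft_force: [-6.2, -3.3, 4.9]
opening: -0.0003
```

```bash
python3 go.py -30 -17 106;python3 look.py p3
```

```text
t 3.75 now rel [-31.75487272 -27.74299658] 0.10534735150963359 delta tool mm [10.7  1.7 -0.7] turn -0.001036441536596655 F case [-5.05, -4.89] Fz 4.9 tilt 0.29
disc circ rel [0.6 0.7]
tab rel z.13 [[ -0.86772544 172.19887704]]
slot angle 0.5832307529723436 309 [0.29891095 0.09921213]
```

{"name": "drive_tool", "arguments": {
  "deltas": [
    [[2, -1, 0], 0],
    [[4, -2, 0], 0],
    [[6, -3, 0], 0],
    [[8, -3.5, 0], 0],
    [[10, -4, 0], 0]
  ]
}}

```text
t: 4.3
position: [0.4947, -0.1265, 0.1048]
ee_rot: [-2.514, -1.881, 0.008]
ft_force: [-5.4, -2.8, 2.0]
opening: -0.0004
```

```bash
python3 go.py -30 -17 106;python3 look.py p4
```

```text
t 4.3 now rel [-36.3488524  -17.42976427] 0.10484323635541899 delta tool mm [ 0.4  6.3 -1.2] turn -0.000904996456068119 F case [-4.4, -4.17] Fz 2.03 tilt 0.32
disc circ rel [0.8 1.3]
tab rel z.13 [[ -0.86772544 172.19887704]]
slot angle 0.004956174558967763 288 [0.29178906 0.12692408]
```

View pics/p4.png

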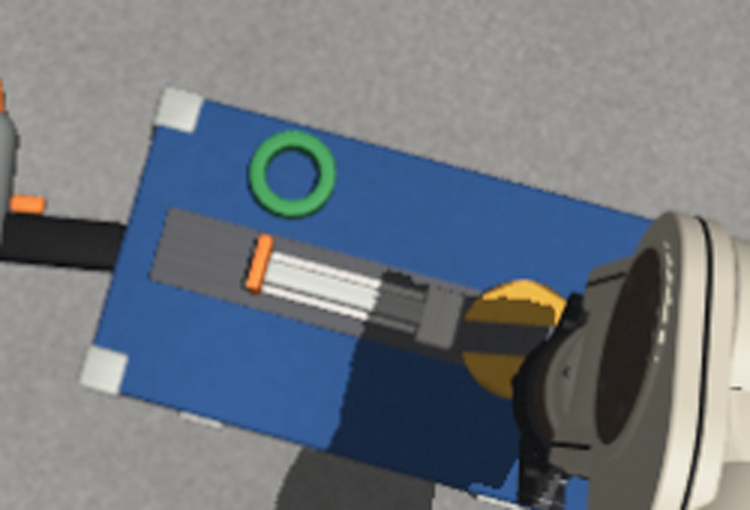

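The slot is partly hidden. Its visible edges look about 0.2 rad short of the bolt line, so I'll push a little more and then back off to measure.

{"name": "drive_tool", "arguments": {
  "deltas": [
    [[1.5, 0, 0], 0],
    [[3, 0, 0], 0],
    [[3.5, 0, 0], 0],
    [[-5, 0, 0], 0],
    [[-20, 0, 0], 0]
  ]
}}

```text
t: 4.85
position: [0.4924, -0.1452, 0.1055]
ee_rot: [2.512, 1.885, 0.001]
ft_force: [0.4, -0.0, 0.3]
opening: -0.0003
```

{"name": "drive_tool", "arguments": {
  "deltas": [
    [[-15, 0, 0], 0],
    [[-30, 0, -15], 0],
    [[-40, 0, -30], 0],
    [[-40, 0, -40], 0],
    [[-40, 0, -40], 0]
  ]
}}

```text
t: 5.35
position: [0.4817, -0.1848, 0.147]
ee_rot: [2.513, 1.88, 0.004]
ft_force: [0.5, -0.7, 0.4]
opening: 0.0001
```

```bash
python3 go.py -36 -17 106;python3 look.py p5
```

```text
t 5.35 now rel [-32.44816746 -77.0065425 ] 0.1469773189924846 delta tool mm [60.  -3.8 41. ] turn -0.0013698922694578286 F case [0.65, -0.54] Fz 0.39 tilt 0.22
disc circ rel [-0.1 -0.4]
tab rel z.13 [[-7.10142422e-02  1.72284376e+02]]
slot angle 0.04251128432781937 296 [0.29215638 0.09363131]
```

View pics/p5.png

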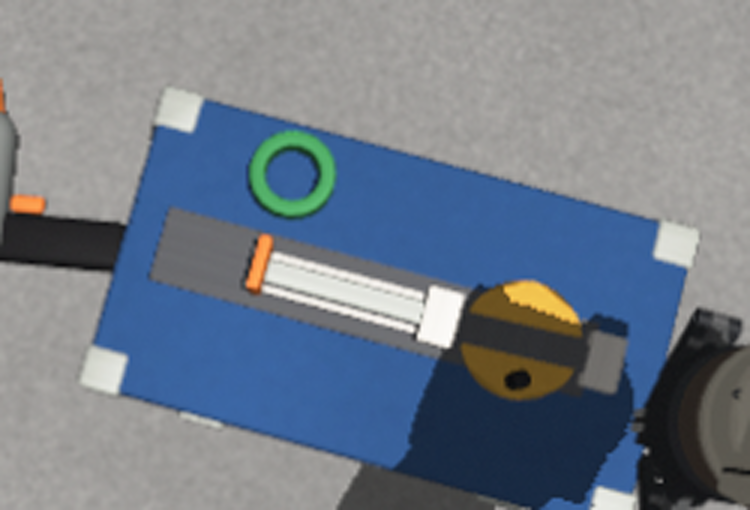

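The slot now runs close to the bolt line (crop (463,330) to (582,350)), with the peg at (517,379). I'll check the angle more carefully from the peg and the slot edges.

```bash
cat > ang.py <<'E'
import sys
from h import *
c=pickle.load(open(sys.argv[1]+".pkl","rb"));H=hsv(c)
k=((H[...,2]<28)*255).astype(np.uint8);q=np.zeros_like(k);q[262:290,385:425]=k[262:290,385:425]
s=cv2.connectedComponentsWithStats(q)
for st,ce in zip(s[2][1:],s[3][1:]):
    if st[4]>8:
        p=tocase(ray(c,[ce],.112))[0];print("peg",st,p*1000,"ang",np.arctan2(-p[1],-p[0]))
yel=cv2.inRange(H,(15,100,30),(30,255,255))
yy,xx=np.mgrid[0:480,0:640];Q=tocase(ray(c,np.c_[xx.ravel(),yy.ravel()],.096)).reshape(480,640,2)
# per column first/last yellow around slot
up=[];lo=[]
for u in range(393,419):
    col=[v for v in range(235,300) if yel[v,u] and np.hypot(*Q[v,u])<.045]
    if len(col)<4: continue
    g=np.diff(col);i=np.argmax(g)
    if g[i]>=5: up.append((u,col[i]));lo.append((u,col[i+1]))
for n,e in(("up",up),("lo",lo)):
    w=tocase(ray(c,np.array(e,float),.096));vx,vy,x0,y0=cv2.fitLine((w*1000).astype(np.float32),cv2.DIST_HUBER,0,.01,.01).ravel()
    if vy<0:vx,vy=-vx,-vy
    print(n,len(e),"ang",np.arctan2(-vx,vy),"offset",x0-y0*vx/vy)
E
python3 ang.py p5; python3 ang.py top0
```

```text
peg [399 274   8   5  33] [-25.92818762  -1.4380777 ] ang 0.055407104204697646
up 26 ang 0.025010424 offset 10.62422
lo 26 ang 0.024946287 offset -10.342218
peg [412 271   4   5  14] [-14.92320977 -20.390974  ] ang 0.939010360160734
up 25 ang 1.05144 offset 21.8583
lo 25 ang 1.0215468 offset -20.667854
```

{"name": "drive_tool", "arguments": {
  "deltas": [
    [[0, 6, -20], 0],
    [[30, 16, -28], 0],
    [[75, 32, -28], 0],
    [[120, 32, -28], 0],
    [[160, 32, -28], 0]
  ]
}}

```text
t: 5.9
position: [0.5566, -0.0367, 0.1723]
ee_rot: [-2.513, -1.884, 0.001]
ft_force: [0.3, -0.2, -0.4]
opening: 0.0
```

{"name": "drive_tool", "arguments": {
  "deltas": [
    [[40, 0, 0], 0],
    [[80, 0, 0], 0],
    [[110, 0, 0], 0],
    [[125, 0, 0], 0],
    [[125, 0, 0], 0]
  ]
}}

```text
t: 6.4
position: [0.5913, 0.0829, 0.1722]
ee_rot: [-2.511, -1.887, 0.002]
ft_force: [-0.4, -0.4, -0.2]
opening: -0.0002
```

```bash
python3 go.py 0 205 106;python3 look.py p6; python3 ang.py p6
```

```text
t 6.4 now rel [ -2.61897379 210.69856396] 0.17223442815337675 delta tool mm [-5.7  2.7 66.2] turn 0.003719195644158013 F case [-0.32, -0.49] Fz -0.21 tilt 0.08
disc circ rel [0.2 0.1]
tab rel z.13 None
slot angle 0.009402517358481018 321 [0.2992231  0.13267082]
peg [399 274   4   5  12] [-27.46480941   2.22381267] ang -0.08079327410310272
up 26 ang 0.03916676 offset 11.514405
lo 26 ang 0.024946287 offset -10.342218
```

View pics/p6.png

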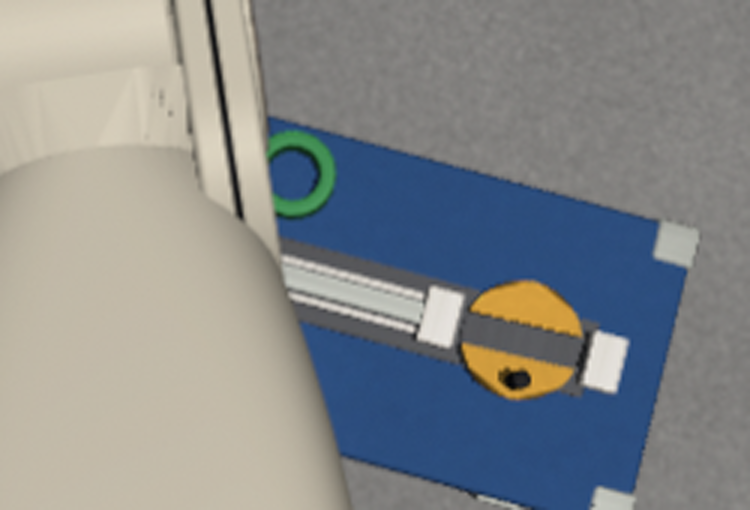

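The disc is aligned, with both slot edges at about 0.03 rad. I'll go down behind the tab.

{"name": "drive_tool", "arguments": {
  "deltas": [
    [[0, 2.5, 18], 0],
    [[0, 2.5, 36], 0],
    [[0, 2.5, 54], 0],
    [[0, 2.5, 66], 0],
    [[0, 2.5, 66], 0]
  ]
}}

```text
t: 6.95
position: [0.5921, 0.0785, 0.1053]
ee_rot: [-2.515, -1.88, 0.006]
ft_force: [-0.5, 1.0, 0.1]
opening: -0.0001
```

{"name": "drive_tool", "arguments": {
  "deltas": [
    [[-6, 0, 0], 0],
    [[-12, 0, 0], 0],
    [[-17, 0, 0], 0],
    [[-20, 0, 0], 0],
    [[-23, 0, 0], 0]
  ]
}}

```text
t: 7.45
position: [0.588, 0.0584, 0.1082]
ee_rot: [2.514, 1.884, 0.004]
ft_force: [0.8, 1.8, 1.2]
opening: 0.0
```

```bash
python3 go.py 0 187 106; python3 - <<'E'
from plant import *
from h import *
c=camera("side");b=(190,380,220,400)
cv2.imwrite("pics/side7.png",cv2.resize(c["pixels"][b[0]:b[1],b[2]:b[3],::-1],None,fx=3,fy=3,interpolation=cv2.INTER_CUBIC))
E
```

```text
t 7.45 now rel [  1.12704253 186.27584489] 0.10816603758902604 delta tool mm [ 0.7 -1.1  2.2] turn 0.000269392677154201 F case [0.28, 1.93] Fz 1.16 tilt 0.13
```

View pics/side7.png

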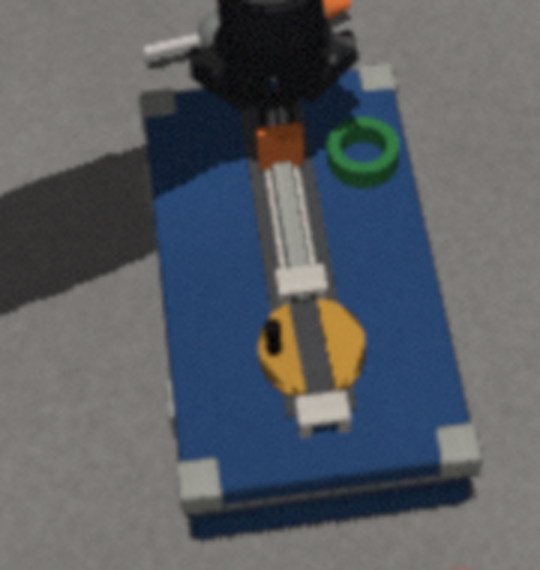

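The fingers are just touching the tab at crop (280,140), with 1.9 N, and the slot is in line. I'll push slowly.

{"name": "drive_tool", "arguments": {
  "deltas": [
    [[-3, 0, 0], 0],
    [[-6, -0.5, 0], 0],
    [[-9, -1, 0], 0],
    [[-12, -1, 0], 0],
    [[-15, -1, 0], 0]
  ]
}}

```text
t: 8.0
position: [0.5823, 0.0439, 0.1074]
ee_rot: [2.514, 1.884, 0.0]
ft_force: [1.1, 2.5, 0.9]
opening: -0.0001
```

```bash
python3 go.py 0 187 106; python3 look.py p8; python3 ang.py p8
```

```text
t 8.0 now rel [ -0.27818906 170.76126646] 0.10735500899207308 delta tool mm [16.2  0.3  1.4] turn 0.0002801682979560738 F case [0.39, 2.75] Fz 0.94 tilt 0.02
disc circ rel [ 0.3 -0.2]
tab rel z.13 None
slot angle 0.004534936417574555 323 [0.29945152 0.13645159]
peg [399 275   3   4  11] [-27.93425915   2.4394482 ] ang -0.0871072025677415
up 26 ang 0.03916676 offset 11.514405
lo 26 ang 0.024946287 offset -10.342218
```

{"name": "drive_tool", "arguments": {
  "deltas": [
    [[-4, 0, 0], 0],
    [[-8, 0, 0], 0],
    [[-12, 0, 0], 0],
    [[-16, 0, 0], 0],
    [[-20, 0, 0], 0]
  ]
}}

```text
t: 8.55
position: [0.5765, 0.0245, 0.1073]
ee_rot: [2.514, 1.883, 0.0]
ft_force: [1.8, 2.5, 0.4]
opening: -0.0002
```

{"name": "drive_tool", "arguments": {
  "deltas": [
    [[-4, 0, 0], 0],
    [[-8, 0, 0], 0],
    [[-12, 0, 0], 0],
    [[-16, 0, 0], 0],
    [[-20, 0, 0], 0]
  ]
}}

```text
t: 9.05
position: [0.5709, 0.0053, 0.1073]
ee_rot: [2.514, 1.883, 0.0]
ft_force: [2.5, 2.3, 0.3]
opening: -0.0
```

```bash
python3 go.py 0 90 106; python3 look.py p9
```

```text
t 9.05 now rel [ -0.30489992 130.55541158] 0.10728162808723951 delta tool mm [-40.6   0.3   1.3] turn 0.00016055349416177478 F case [1.75, 2.91] Fz 0.3 tilt 0.0
disc circ rel [ 3.2 -7.3]
tab rel z.13 None
slot angle -0.3096195831263261 580 [0.35425409 0.32352519]
```

View pics/p9.png

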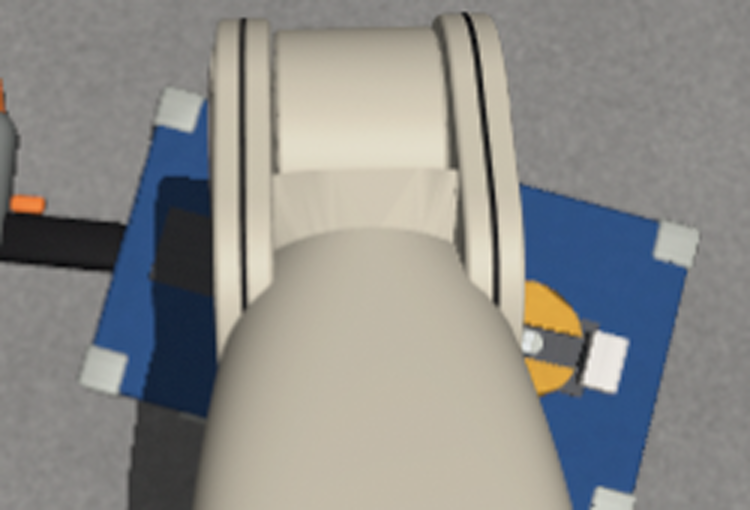

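The nose (crop 533,343) is inside the slot, the case hasn't moved, and the force is 3 N.

{"name": "drive_tool", "arguments": {
  "deltas": [
    [[-4, 0, 0], 0],
    [[-8, 0, 0], 0],
    [[-12, 0, 0], 0],
    [[-16, 0, 0], 0],
    [[-20, 0, 0], 0]
  ]
}}

```text
t: 9.6
position: [0.5652, -0.0138, 0.1073]
ee_rot: [-2.514, -1.883, 0.0]
ft_force: [2.3, 1.4, 0.7]
opening: -0.0
```

{"name": "drive_tool", "arguments": {
  "deltas": [
    [[-3, 0, 0], 0],
    [[-6, 0, 0], 0],
    [[-9, 0, 0], 0],
    [[-12, 0, 0], 0],
    [[-14, 0, 0], 0]
  ]
}}

```text
t: 10.1
position: [0.5613, -0.0272, 0.1073]
ee_rot: [-2.514, -1.883, 0.0]
ft_force: [1.9, 1.6, -0.3]
opening: -0.0002
```

```bash
python3 go.py 0 90 106
```

```text
t 10.1 now rel [-0.42911889 96.61881126] 0.10725787929412223 delta tool mm [-6.6  0.4  1.3] turn 6.989545995317314e-05 F case [1.34, 2.07] Fz -0.26 tilt 0.01
```

{"name": "drive_tool", "arguments": {
  "deltas": [
    [[-1, 0, 0], 0],
    [[-2, 0, 0], 0],
    [[-3, 0, 0], 0],
    [[-4, 0, 0], 0],
    [[-5, 0, 0], 0]
  ]
}}

```text
t: 10.6
position: [0.5599, -0.0318, 0.1073]
ee_rot: [-2.514, -1.884, 0.0]
ft_force: [1.6, 1.5, -0.0]
opening: -0.0002
```

{"name": "drive_tool", "arguments": {
  "deltas": [
    [[-0.5, 0, 0], 0],
    [[-1, 0, 0], 0],
    [[-1.5, 0, 0], 0],
    [[-2, 0, 0], 0],
    [[-2, 0, 0], 0]
  ]
}}

```text
t: 11.1
position: [0.5596, -0.0331, 0.1073]
ee_rot: [-2.513, -1.883, -0.001]
ft_force: [3.1, 4.2, -0.4]
opening: 0.0002
```

```bash
python3 go.py 0 90 106
```

```text
t 11.1 now rel [-0.39233275 90.46196891] 0.10730394941027888 delta tool mm [-0.5  0.4  1.3] turn 0.0005790914825505311 F case [1.78, 4.86] Fz -0.45 tilt 0.07
```

{"name": "drive_tool", "arguments": {
  "deltas": [
    [[-0.5, 0, 0], 0],
    [[-1, 0, 0], 0],
    [[-1.5, 0, 0], 0],
    [[-1.5, 0, 0], 0],
    [[-1.5, 0, 0], 0]
  ]
}}

```text
t: 11.6
position: [0.5595, -0.0332, 0.1074]
ee_rot: [-2.511, -1.884, -0.005]
ft_force: [2.8, 7.6, -0.9]
opening: -0.0
```

```bash
python3 go.py 0 90 106
```

```text
t 11.6 now rel [-0.40740049 90.37833481] 0.10738825129432536 delta tool mm [-0.4  0.4  1.4] turn 0.0016512715154197721 F case [0.56, 8.08] Fz -0.89 tilt 0.22
```

The force rose to 8 N with no further travel, so the bolt is against its stop. I'll back off, rise clear and check.

{"name": "drive_tool", "arguments": {
  "deltas": [
    [[3, 0, 0], 0],
    [[10, 0, 0], 0],
    [[20, 0, 0], 0],
    [[25, 0, -15], 0],
    [[25, 0, -40], 0]
  ]
}}

```text
t: 12.1
position: [0.5645, -0.0103, 0.1457]
ee_rot: [-2.511, -1.883, 0.007]
ft_force: [0.3, 0.7, -0.7]
opening: -0.0003
```

{"name": "drive_tool", "arguments": {
  "deltas": [
    [[0, -20, -40], 0],
    [[30, -50, -60], 0],
    [[60, -90, -60], 0],
    [[90, -130, -60], 0],
    [[110, -160, -60], 0]
  ]
}}

```text
t: 12.6
position: [0.4417, 0.1413, 0.2077]
ee_rot: [2.513, 1.885, 0.0]
ft_force: [-0.2, 0.6, -0.2]
opening: -0.0
```

{"name": "drive_tool", "arguments": {
  "deltas": [
    [[20, -30, 0], 0],
    [[40, -55, 0], 0],
    [[60, -75, 0], 0],
    [[60, -80, 0], 0],
    [[60, -80, 0], 0]
  ]
}}

```text
t: 13.1
position: [0.3828, 0.2198, 0.2074]
ee_rot: [2.512, 1.886, -0.001]
ft_force: [0.3, -0.4, 0.6]
opening: 0.0003
```

```bash
python3 go.py 0 90 106; python3 look.py p10; python3 ang.py p10; python3 - <<'E'
from h import *
c=pickle.load(open("p10.pkl","rb"));H=hsv(c)
blue=cv2.inRange(H,(105,120,20),(125,255,255));q=np.zeros_like(blue);q[150:330,230:480]=blue[150:330,230:480]
h=cv2.convexHull(max(cv2.findContours(q,0,1)[0],key=cv2.contourArea));print(cv2.minAreaRect((ray(c,h[:,0],.08)[:,:2]*1000).astype(np.float32)))
E
```

```text
t 13.1 now rel [-241.17573403  283.45568565] 0.20736707449102898 delta tool mm [-193.9  240.7  101.6] turn 0.0023277122380203075 F case [0.37, -0.36] Fz 0.58 tilt 0.05
disc circ rel [ 2.1 18.3]
tab rel z.13 [[-1.17963765 76.0410422 ]]
slot angle -0.004852541063251397 327 [0.29986274 0.14342969]
up 26 ang 0.03916676 offset 11.514405
lo 26 ang 0.024946287 offset -10.342218
((558.6439819335938, -38.348052978515625), (362.2591552734375, 201.98114013671875), 73.63032531738281)
```

View pics/p10.png

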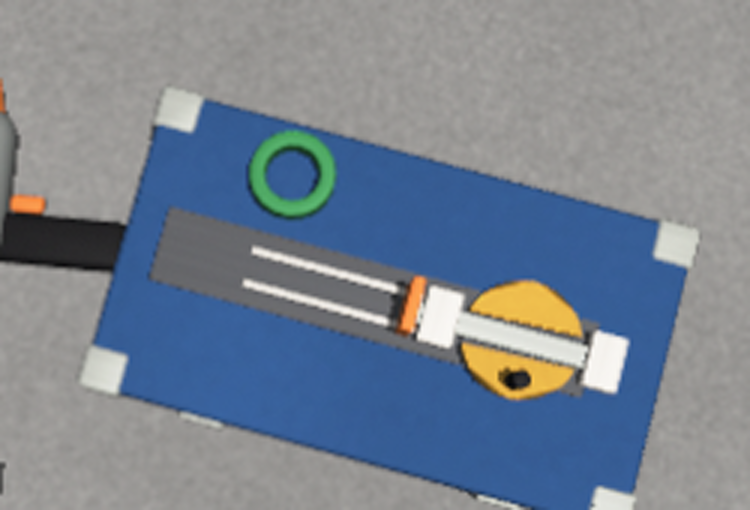

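The bolt (crop 455-590, 322-358) runs through the disc into the keeper and the tab sits against the guide at (412,305). The case has moved less than 0.1 mm, and everything else is where it was.

```bash
python3 -c "
from plant import *
print(sign_off())"
```

```text
the job is handed in; nothing more can be done
None
```

The case is locked and the job is handed in; no verdict was reported. With the fingers shut, I turned the disc clockwise by its peg from about 1.03 rad to about 0.03 rad. I then pushed the tab at 2–3 N until the bolt reached its stop, where the force rose to 8 N with no more travel, and moved the arm clear.

**Last checks (top camera):**
- **Bolt:** it runs through the disc into the keeper. The tab moved 96 mm, and its pushing face ended about 80 mm from the disc axis, where 79 mm is fully home. That puts the bolt at about 0.099 m.
- **Disc:** the slot edges read 0.025 and 0.039 rad.
- **Case:** it moved less than 0.1 mm.
- **Other items:** the tape roll looks unmoved. I didn't measure the tape, glue gun or driftwood at the end, and the driftwood was outside the last picture, but the arm went near neither it nor the glue gun.
- **Force:** readings peaked at about 12 N, during the first push on the peg.

**Checks that disagreed:**
- **Disc angle:** before the bolt went in, the peg gave between +0.06 and -0.09 rad, while the slot edges gave 0.025–0.04. I trusted the edges because shadow and glare affected the peg outline. The last peg check found nothing.
- **Disc centre:** the last fit was off by 18 mm because the orange tab was counted as part of the disc, so I ignored it.

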